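Find the socket for the banding wheel's nut

TASK

Take the upturned cup off the banding wheel's nut and stand it, still mouth down, on the bench clear of the wheel, then try the three sockets on the hex nut until you find the one that goes all the way down over it. Stand those that do not fit back on the bench upright, mouth down, and leave everything else where it is. Finish while holding: keep the gripper closed on the socket that fits, fully seated on the nut.

Things in the scene. Friction and masses are not known exactly. Their poses are not given: they have to be found in the camera images.
- wheel: Heavy cast banding wheel with its head taken off, fixed to the bench: dark round base 136 mm in diameter and up to 24 mm high, column, and at the top a round flange 68 mm in diameter, 80 mm above the bench, carrying the hex nut. Origin: centre of its underside, z up. It does not turn.
- nut_seat (a point): Centre of the flange's top face at the foot of the steel hex nut. The nut is 30 mm across flats (35 mm across corners) and 18 mm tall, its top 5 mm tapering to 25 mm across flats, with an 18 mm stud end 5 mm above it. Its flats are square to this point's x axis and every 60 degrees from it; z up. The nut is fixed and does not turn.
- cup: Terracotta cup standing upside down over the nut at the start: 56 mm in diameter at the mouth (below), 51 mm at its foot (above), 62 mm tall, wall 4 mm, about 0.12 kg. Origin: centre of the mouth rim, underneath; z up to its foot. To the wheel's right (-y) the bench is clear around x 0.44 to 0.56, y -0.40 to -0.28 m.
- socket_a: First of three alike steel sockets, not marked for size, each standing mouth down on the bench: round body 44 mm in diameter, 48 mm tall; on top, centred, a square drive adapter 22 x 22 mm, 32 mm tall, its sides along the body's x and y (80 mm in all, 0.2 to 0.4 kg). Origin: centre of the lower rim, z up. See also the other two.
- socket_b: Second of the three alike steel sockets; outside, sizes and origin as socket_a. All three have a hexagonal bore open below, 42 mm deep, flats square to the body's x axis and every 60 degrees from it.
- socket_c: Third of the three alike steel sockets; outside, sizes and origin as socket_a. Of the three (in no stated order) one bore is 32 mm across flats and drops over the nut until its lower rim rests on the flange; the others (27 and 24 mm) are too small and stop at the nut's top, 14 to 18 mm higher.
- vase: Bystander, to be left alone. Grey clay bottle vase, 96 mm wide, 148 mm tall. Origin: centre of its underside.
- rolling_pin: Bystander, to be left alone. Wooden rolling pin, 300 mm long along its y, 44 mm thick. Origin: centre of its underside.
- spray_bottle: Bystander, to be left alone. Clear upright water bottle with white cap, 68 mm wide, 170 mm tall. Origin: centre of its underside.
- wood_knife: Bystander, to be left alone. Small knife with wooden handle, 145 mm long along its x, 10 mm thick. Origin: centre of its underside.
- scraper: Bystander, to be left alone. Flat grey plastic scraper, 70 x 45 x 5 mm. Origin: centre of its underside.
- test_pot: Bystander, to be left alone. Small open grey clay pot, 42 mm wide, 40 mm tall. Origin: centre of its underside.
- clay_tool: Bystander, to be left alone. Dark wooden modelling stick, 150 mm long along its x, 8 mm thick. Origin: centre of its underside.
Mind the look-alikes: they are no part of the job. Leave any green look-alike of the cup alone.

How it is judged (in metres and radians):
On the way, in this order (a step that is already met when the one before it is completed fails the run):
1. the cup stands mouth down on the bench, clear of the wheel, let go (horizontal distance between cup and wheel above 0.1 m and height (world z) of cup below 0.008 m and angle between cup's own z axis and vertical below 0.15 rad and contact force between the fingers and cup below 0.1 N), for 0.2 s.
2. the fitting socket is fully down over the nut, in the gripper (((z of socket_a in the frame of nut_seat between -0.004 and 0.004 m and horizontal distance between socket_a and nut_seat below 0.004 m and angle between socket_a's own z axis and vertical below 0.08 rad and contact force between the fingers and socket_a above 2 N) or (z of socket_b in the frame of nut_seat between -0.004 and 0.004 m and horizontal distance between socket_b and nut_seat below 0.004 m and angle between socket_b's own z axis and vertical below 0.08 rad and contact force between the fingers and socket_b above 2 N) or (z of socket_c in the frame of nut_seat between -0.004 and 0.004 m and horizontal distance between socket_c and nut_seat below 0.004 m and angle between socket_c's own z axis and vertical below 0.08 rad and contact force between the fingers and socket_c above 2 N))), for 0.2 s.
At the end, for the whole second after the job is handed in: The fitting socket is held (grip over 2 N) with its rim within 4 mm of the flange and of the nut's axis, tilt under 0.08 rad; the cup stands mouth down on the bench over 100 mm from the wheel's axis; the other two sockets stand on the bench, tilt under 0.15 rad, not held (all of step 1 and ((z of socket_a in the frame of nut_seat between -0.004 and 0.004 m and horizontal distance between socket_a and nut_seat below 0.004 m and angle between socket_a's own z axis and vertical below 0.08 rad and contact force between the fingers and socket_a above 2 N and height (world z) of each of socket_b, socket_c below 0.008 m and angle between each of socket_b, socket_c's own z axis and vertical below 0.15 rad and contact force between the fingers and socket_b below 0.1 N and contact force between the fingers and socket_c below 0.1 N) or (z of socket_b in the frame of nut_seat between -0.004 and 0.004 m and horizontal distance between socket_b and nut_seat below 0.004 m and angle between socket_b's own z axis and vertical below 0.08 rad and contact force between the fingers and socket_b above 2 N and height (world z) of each of socket_a, socket_c below 0.008 m and angle between each of socket_a, socket_c's own z axis and vertical below 0.15 rad and contact force between the fingers and socket_a below 0.1 N and contact force between the fingers and socket_c below 0.1 N) or (z of socket_c in the frame of nut_seat between -0.004 and 0.004 m and horizontal distance between socket_c and nut_seat below 0.004 m and angle between socket_c's own z axis and vertical below 0.08 rad and contact force between the fingers and socket_c above 2 N and height (world z) of each of socket_a, socket_b below 0.008 m and angle between each of socket_a, socket_b's own z axis and vertical below 0.15 rad and contact force between the fingers and socket_a below 0.1 N and contact force between the fingers and socket_b below 0.1 N))); the arm keeps its last pose, push and grip.
It fails at once if a bystander is moved by more than 25 mm (distance of any of vase, rolling_pin, spray_bottle, wood_knife, scraper, test_pot, clay_tool from where it was at the start of the episode above 0.025 m).
It also fails if it takes over 72 s, if anything falls off the work surface, if the arm or the gripper's body presses on something with over 40 N, if the wrist force passes 120 N, or if a joint passes its speed limit or range.

ROBOT

A 6-joint arm with a two-finger parallel gripper is mounted at the origin on the work surface. World frame = base frame: x ahead of the robot, y to its left, z up, the work surface at z = 0. Lengths are in mm, angles in degrees, forces in N, time in s.
With the tool pointing down it reaches from about 300 to 850 mm from the base axis. Payload 4.2 kg.
Tool frame: the origin (TCP) lies on the centre line of the jaws, within the pads' length; the fingertips stand 14 mm ahead of it and the grasp point (between the pads) lies 5 mm behind it; z points along the fingers, y is the line along which they close (so a half turn about z gives the same grasp; the last joint's range is limited). The gripper opens to 91 mm and grips with 3 to 60 N. Pads are 32 mm wide; open, the fingers measure 118 mm over their backs; the gripper's body (76 mm by 178 mm) begins 60 mm behind the grasp point.
Start: joints at [-72.135, 18.312, 89.639, -0, 72.044, -1.146], TCP at [187.307, -543.652, 227.976] pointing down, gripper open.
Joint ranges: [-177.97, 177.97], [-48.28, 115.42], [12.27, 149.76], [-77.06, 257.06], [2.81, 150.46], [-146.56, 146.56]. Speed limits (degrees/s): [147.25, 147.25, 180, 180, 180, 180].

INTERFACE

Orientations are given as [roll, pitch, yaw] about the fixed x, y, z axes, in that order (R = Rz(yaw) Ry(pitch) Rx(roll)).
In Python, from workcell import env gives the robot as it stands.
- The arm moves only by the tool arm_command, never from a script. Its argument "motion" is a list of rows, each an object with "offset": the shift along the tool's x, y, z in m, a list of three; "spin": the turn about the tool's z in rad. In form: [{"offset": [tx, ty, tz], "spin": spin}, ...]. A call has 1 to 5 rows; each row shifts and turns the commanded pose from where the row before left it, along the tool's axes as they then stand; what a row does not reach is not made up. A row lasts 1/8 s, in which the tool goes at most 62.5 mm and 10.7 degrees, less where a joint would pass 70% of its speed; a pose out of reach is approached as far as the arm can. A call with a gripper value outside its range is refused whole. "jaw" is the finger opening in m, from 0 to 0.0912, set as the call begins (left out, the last holds). The fingers move at their own pace and stop on an object; "newtons" is the grip in N (left out, the last holds). Time passes only in rows, so rows that do not move let the fingers close. It gives the time, the measured TCP pose, the force, the opening and the grip force at its end, in the units of the state.
- env.state(): the state, without advancing time (a new reading comes with each control period).
- env.grab_frame(name): name is "side" or "top"; returns (picture, depth): 384x512x3 uint8, blue, green, red; 384x512 float32, mm along the optical axis (not along the pixel's ray), 0 where there is no reading.
- env.camera_model(name): a dict with "fx", "fy", "cx", "cy" (pixels), "eye" and "rotation" of the camera in the world. Camera axes: x right, y down, z forward; pixel columns grow to the right and rows downward; lengths in mm; the calibration is good to about 2 mm. A picture is of the moment at which its call begins. camera_model takes no time and is no camera call.
- env.job_done(): hands the job in; it is judged then, once.
Trained networks look in the newest picture that a camera, given by its name, has taken for a name from the list of things; names that differ only in an ending like _2 or _b are one class to them, and where a whole thing is asked for, a point or a joint stands for the part that bears it (a point fixed in the world has none). Each returns a list of dicts, best first, with "score" (0 to 1); they miss things now and then, are a little off and sometimes report something else, mostly with a low value. They report only what shows in the picture. A call takes as long as a camera call. They do not tell look-alikes from the thing itself.
- env.boxes_of(camera, target): "bbox" ([left, top, right, bottom] in pixels, round what is visible of it).
- env.pinpoint(camera, target): "location" ([column, row] in pixels: a listed point, or the origin of a listed thing).
The state is a dict: "time_s": time; "qpos": joint angles; "qvel": joint speeds; "effort": joint torques, N m; "ee_pos": TCP position; "ee_rot": TCP orientation; "force": force on the tool from outside, world axes, zero at the start; "torque": the same for the moment, N m; "gripper_width": finger opening in mm; "gripper_force": force on a finger pad.
Only numpy, scipy, OpenCV 4.12 (cv2) and the standard library are available. Lean on these libraries where they do the work, as an engineer would, in place of code of your own. Each camera call takes 0.05 s, during which the arm holds its last target. There are 200 camera calls.

## Working session

There is one attempt and no reset: what is moved stays moved. The work goes in short steps, Python scripts to look and compute and a tool call to move; the robot and the scene stay as the last step left them, time stands still between calls to the robot, and variables do not carry over. Pictures are saved under pics/ and viewed, at most 10 in all, crops included, and the job is handed in when it is done.

Besides the shell and the picture viewer there is one more tool, called after "Call:" as name(argument=value, ...), one argument or row to a line, values as JSON. arm_command: Moves the arm, as the interface text tells. Its arguments: {"type":"object","properties":{"motion":{"type":"array"},"jaw":{"type":"number"},"newtons":{"type":"number"}},"required":["motion"]}

```bash
mkdir -p pics
cat > h.py <<'E'
import numpy as np, cv2
from workcell import env
def ray(cam,px):
    m=env.camera_model(cam); d=np.array([(px[0]-m["cx"])/m["fx"],(px[1]-m["cy"])/m["fy"],1.])
    return np.array(m["eye"],float), np.array(m["rotation"],float)@d
def at_z(cam,px,z):
    e,d=ray(cam,px); return e+d*(z-e[2])/d[2]
def cloud(cam,depth):
    m=env.camera_model(cam); v,u=np.mgrid[:depth.shape[0],:depth.shape[1]]
    P=np.stack([(u-m["cx"])/m["fx"]*depth,(v-m["cy"])/m["fy"]*depth,depth],-1)
    return P@np.array(m["rotation"],float).T+np.array(m["eye"],float)
E
python3 - <<'E'
from h import *
s=env.state();print(s)
for c in("side","top"):
    im,d=env.grab_frame(c);cv2.imwrite(f"pics/{c}0.png",im);np.save(f"{c}0.npy",d)
    m=env.camera_model(c);print(c,m)
    for t in("cup","socket_a","nut_seat","wheel"):
        print(t,[(np.round(b["bbox"]).tolist(),round(b["score"],2)) for b in (env.boxes_of(c,t) if t!="nut_seat" else [])],[(np.round(b["location"],1).tolist(),round(b["score"],2)) for b in env.pinpoint(c,t)])
E
```

```text
{'time_s': 0.0, 'qpos': array([-7.21384679e+01,  1.83515472e+01,  8.97049460e+01, -2.10271101e-03,
        7.20451003e+01, -1.14605243e+00]), 'qvel': array([-0.08324161,  0.02491385, -0.14895364,  0.03949003, -0.00793944,
       -0.00035677]), 'effort': array([ 8.51757650e-04, -4.12456870e+01, -2.31975693e+01,  7.29713473e-02,
        4.58960503e-02, -1.33283406e-04]), 'ee_pos': array([ 187.11617614, -543.19829536,  227.13110502]), 'ee_rot': array([-1.79898387e+02, -3.32216525e-05,  1.90082345e+01]), 'force': array([0.4077181 , 0.23348576, 0.646712  ]), 'torque': array([-0.06870513,  0.01393566, -0.02494233]), 'gripper_force': 0.0, 'gripper_width': 90.86701479696053}
side {'fx': 357.2899268074923, 'fy': 357.2899268074923, 'cx': 256.11946142526676, 'cy': 190.8943518815368, 'eye': array([170.62069462, 503.80834601, 871.74223911]), 'rotation': array([-139.73982065,    0.82207407, -144.77724992])}
cup [([285.0, 143.0, 298.0, 165.0], 0.83), ([284.0, 161.0, 298.0, 188.0], 0.81)] [([289.5, 179.8], 0.88), ([292.4, 161.7], 0.85), ([178.0, 228.0], 0.35), ([286.5, 180.6], 0.27)]
socket_a [([248
[... 307 characters left out ...]
.4, 199.4], 0.95)]
top {'fx': 417.33790408059025, 'fy': 417.33790408059025, 'cx': 255.9462126108424, 'cy': 191.88663801982895, 'eye': array([ 367.60095809,  -28.4580084 , 1198.78853391]), 'rotation': array([-170.83111651,    0.64102264,  -88.63362108])}
cup [([285.0, 195.0, 303.0, 222.0], 0.94), ([336.0, 169.0, 360.0, 191.0], 0.78), ([251.0, 124.0, 355.0, 141.0], 0.24)] [([293.4, 208.5], 0.87), ([347.7, 182.2], 0.7)]
socket_a [([176.0, 162.0, 194.0, 180.0], 0.71), ([200.0, 214.0, 214.0, 236.0], 0.56), ([147.0, 207.0, 168.0, 222.0], 0.51)] [([207.3, 222.7], 0.75), ([188.4, 176.5], 0.53)]
nut_seat [] [([294.9, 206.9], 0.83)]
wheel [([270.0, 188.0, 315.0, 232.0], 0.74)] [([293.4, 209.8], 0.88)]
```

```bash
sed -i 's/np.array(m\["rotation"\],float)/Rot(m["rotation"])/g; s/^from workcell.*/from workcell import env\nfrom scipy.spatial.transform import Rotation as R_\ndef Rot(r): return R_.from_euler("xyz",r,degrees=True).as_matrix()/' h.py
python3 - <<'E'
from h import *
for n,c,p,z in [("wheel","top",(293.4,209.8),0),("wheel","side",(285.4,199.4),0),("cup1","top",(293.4,208.5),80),("cup1s","side",(289.5,179.8),80),("cup2","top",(347.7,182.2),0),("cup2s","side",(292.4,161.7),0),
 ("s","top",(207.3,222.7),0),("s","top",(188.4,176.5),0),("s","top",(157,215),40),("ss","side",(255.2,262.8),0),("ss","side",(216.6,296.1),0),("ss","side",(196.5,256),0)]:
    print(n,c,np.round(at_z(c,p,z),1))
for c in("top","side"):
    P=cloud(c,np.load(c+"0.npy")); np.save(c+"P.npy",P)
a=cv2.imread("pics/top0.png");cv2.imwrite("pics/v1.png",cv2.resize(a,(800,600),interpolation=cv2.INTER_CUBIC))
b=cv2.imread("pics/side0.png");cv2.imwrite("pics/v2.png",cv2.resize(b,(800,600),interpolation=cv2.INTER_CUBIC))
E
```

```text
wheel top [ 510.7 -119.8    0. ]
wheel side [ 511.  -115.6    0. ]
cup1 top [ 504.7 -113.7   80. ]
cup1s side [ 509.7 -129.1   80. ]
cup2 top [ 595.2 -277.     0. ]
cup2s side [ 579.8 -269.8    0. ]
s top [467.8 127.5   0. ]
s top [602.1 188.7   0. ]
s top [482.8 263.9  40. ]
ss side [460.3 119.6   0. ]
ss side [486.3 254.    0. ]
ss side [606.5 195.3   0. ]
```

View pics/v1.png

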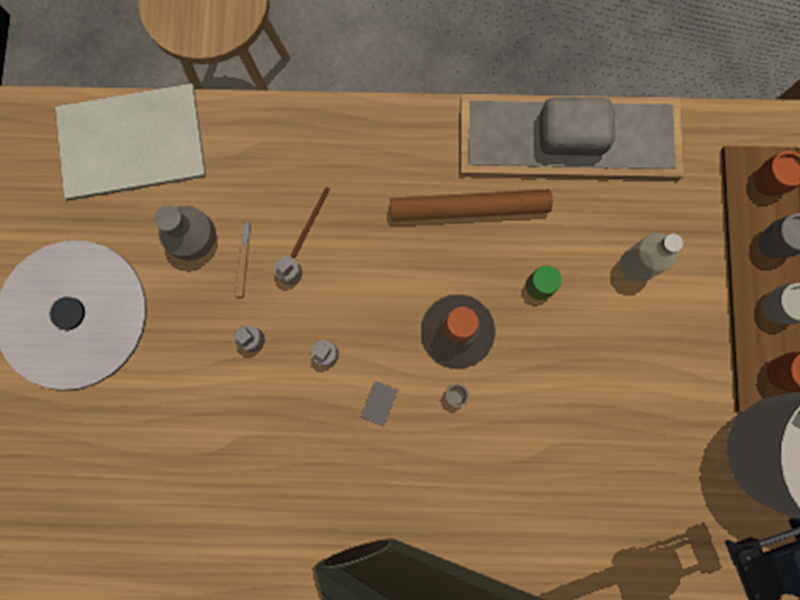

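View pics/v2.png

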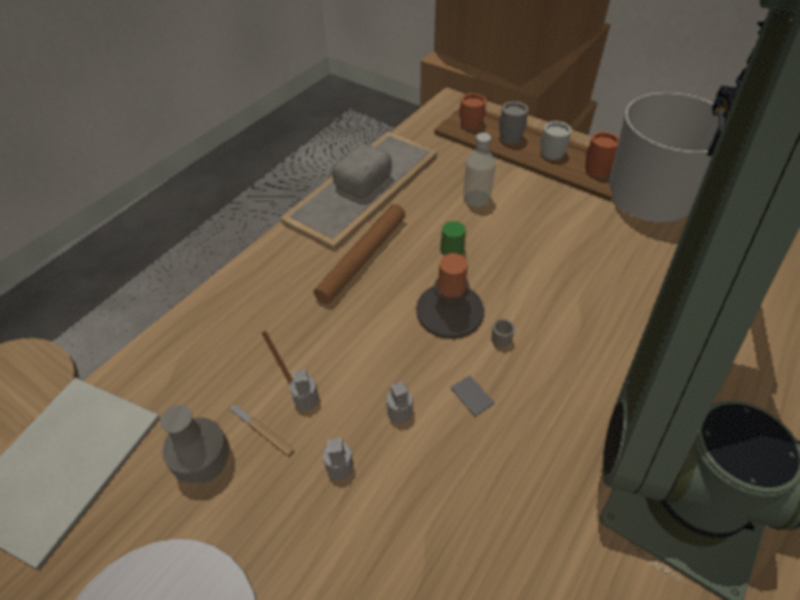

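Run:
```python
from h import *
for c in("top","side"):
    P=np.load(c+"P.npy").reshape(-1,3)
    def sel(x,y,r,z0,z1):
        q=P[(np.hypot(P[:,0]-x,P[:,1]-y)<r)&(P[:,2]>z0)&(P[:,2]<z1)];return q
    for n,x,y in(("A",465,122),("B",605,190),("C",484,257)):
        q=sel(x,y,45,60,100); t=q[q[:,2]>np.percentile(q[:,2],50)-3] if len(q) else q
        r=cv2.minAreaRect(q[:,:2].astype(np.float32)) if len(q)>3 else None
        b=sel(x,y,45,35,56)
        print(c,n,len(q),np.round(q.mean(0),1),np.round(np.percentile(q[:,2],[5,50,95]),1),"rect",r and np.round(np.r_[r[0],r[1],r[2]],1),"body",len(b),np.round((b[:,:2].min(0)+b[:,:2].max(0))/2,1),np.round(np.ptp(b[:,:2],axis=0),1))
    q=sel(510,-120,60,125,160);print(c,"cuptop",len(q),np.round(np.median(q,0),1),np.round(np.percentile(q,[2,98],axis=0),1))
    q=sel(510,-120,100,12,40);print(c,"base",np.round((q.min(0)+q.max(0))/2,1),np.round(np.ptp(q,axis=0),1))
    q=sel(588,-273,50,40,90);print(c,"green",np.round(np.median(q,0),1),np.round(np.percentile(q,[2,98],axis=0),1))
    q=sel(580,-240,400,60,400);
a=cv2.imread("pics/top0.png")[150:260,130:380];cv2.imwrite("pics/v3.png",cv2.resize(a,(800,352),interpolation=cv2.INTER_CUBIC))
```

```text
top A 74 [457.7 123.2  78.5] [70.7 79.  83.7] rect [458.4 124.   21.7  21.4  59.5] body 130 [457.7 123.4] [44.4 42.2]
top B 83 [607.2 197.5  77.4] [64.9 79.1 82.2] rect [608.9 199.1  24.2  21.5  47.3] body 116 [607.7 197.8] [42.2 42.1]
top C 84 [480.9 259.8  77. ] [64.8 78.3 82. ] rect [481.5 261.2  22.   22.1  41.2] body 123 [480.9 260.3] [42.  41.7]
top cuptop 329 [ 504.2 -113.   141.2] [[ 481.8 -136.1  129.3]
 [ 528.   -90.   145. ]]
top base [ 506.3 -114.8   23.6] [132.2 131.3  23.1]
top green [ 593.  -266.8   60.9] [[ 570.5 -290.7   42.1]
 [ 617.7 -244.1   66.1]]
side A 111 [455.3 122.7  76.6] [63.  79.9 83. ] rect [456.7 120.1  22.9  24.3  60.4] body 147 [457.1 120.7] [43.1 43.3]
side B 100 [605.  196.3  77.1] [63.3 80.2 82.9] rect [607.7 194.3  22.1  24.   47.5] body 152 [607.3 194.9] [44.5 43.6]
side C 118 [478.4 259.2  77.9] [64.7 80.2 83.1] rect [480.1 257.3  21.3  22.9  40.1] body 178 [479.8 258. ] [43.3 43.6]
side cuptop 266 [ 501.6 -111.2  142.3] [[ 479.9 -140.   126.2]
 [ 527.3  -91.9  145.8]]
side base [ 505.2 -120.7   26. ] [134.5 135.4  27.9]
side green [ 590.5 -265.7   62.3] [[ 569.5 -295.3   41. ]
 [ 615.9 -247.8   67.1]]
```

View pics/v3.png

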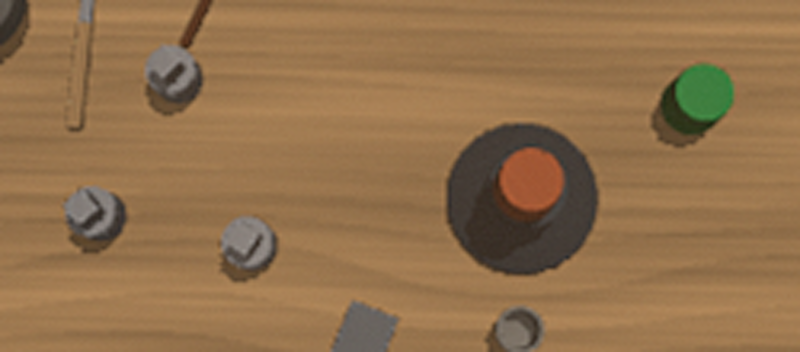

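Top view v1: the terracotta cup on the wheel is at (462,323), which is full-picture pixel (295,206). The green look-alike is at (545,282), the shelf cups are at (785,172) and (785,372), and the sockets are at (287,270), (249,340) and (323,353). The side view agrees: cup at (453,275), green cup behind it at (453,238). The close crop shows the terracotta cup at (530,180), standing on the wheel, so that is my choice. Moving over it now.

Call:
arm_command(
  motion=[
    {"offset":[0.044,-0.0302,0],"spin":0},
    {"offset":[0.044,-0.0302,0],"spin":0},
    {"offset":[0.044,-0.0302,0],"spin":0},
    {"offset":[0.044,-0.0302,0],"spin":0},
    {"offset":[0.044,-0.0302,0],"spin":0},
  ],
  jaw=0.0912,
  newtons=20,
)

```text
time_s: 1.42
ee_pos: [347.0, -327.9, 228.2]
ee_rot: [180.0, -0.0, 19.0]
force: [0.9, -0.3, 0.1]
gripper_width: 91.0
gripper_force: 0.0
```

Call:
arm_command(
  motion=[
    {"offset":[0.044,-0.0302,0],"spin":0},
    {"offset":[0.044,-0.0302,0],"spin":0},
    {"offset":[0.044,-0.0302,0],"spin":0},
    {"offset":[0.044,-0.0302,0],"spin":0},
    {"offset":[0.044,-0.0302,0],"spin":0},
  ],
)

```text
time_s: 2.05
ee_pos: [505.9, -113.3, 228.2]
ee_rot: [180.0, -0.0, 19.0]
force: [0.6, -0.1, 0.0]
gripper_width: 91.4
gripper_force: 0.0
```

Call:
arm_command(
  motion=[
    {"offset":[0,0,0],"spin":0},
    {"offset":[0,0,0],"spin":0},
  ],
)

```text
time_s: 2.3
ee_pos: [504.5, -115.0, 227.8]
ee_rot: [180.0, 0.1, 19.0]
force: [0.3, -0.0, 0.3]
gripper_width: 91.0
gripper_force: 0.0
```

Call:
arm_command(
  motion=[
    {"offset":[0,0,0.04],"spin":0},
    {"offset":[0,0,0.04],"spin":0},
    {"offset":[0,0,0.033],"spin":0},
    {"offset":[0,0,0],"spin":0},
  ],
)

```text
time_s: 2.8
ee_pos: [502.4, -115.7, 113.1]
ee_rot: [-179.8, 0.3, 18.9]
force: [0.2, 0.2, -0.1]
gripper_width: 91.0
gripper_force: 0.0
```

Call:
arm_command(
  motion=[
    {"offset":[0,0,0],"spin":0},
    {"offset":[0,0,0],"spin":0},
    {"offset":[0,0,0],"spin":0},
    {"offset":[0,0,0],"spin":0},
    {"offset":[0,0,0],"spin":0},
  ],
  jaw=0.03,
  newtons=15,
)

```text
time_s: 3.42
ee_pos: [505.3, -114.7, 115.5]
ee_rot: [180.0, -0.1, 19.0]
force: [0.8, 0.7, 3.4]
gripper_width: 56.3
gripper_force: 15.0
```

Call:
arm_command(
  motion=[
    {"offset":[0,0,0],"spin":0},
    {"offset":[0,0,0],"spin":0},
  ],
)

```text
time_s: 3.68
ee_pos: [505.3, -114.7, 115.5]
ee_rot: [180.0, -0.0, 19.0]
force: [0.3, 0.8, 5.3]
gripper_width: 56.9
gripper_force: 15.0
```

Call:
arm_command(
  motion=[
    {"offset":[0,0,-0.02],"spin":0},
    {"offset":[0,0,-0.04],"spin":0},
    {"offset":[0,0,0],"spin":0},
  ],
)

```text
time_s: 4.05
ee_pos: [506.6, -115.3, 177.1]
ee_rot: [179.8, -0.3, 19.0]
force: [-0.2, 0.4, -0.7]
gripper_width: 56.4
gripper_force: 15.0
```

Call:
arm_command(
  motion=[
    {"offset":[-0.0187,0.039,0],"spin":0},
    {"offset":[-0.0187,0.039,0],"spin":0},
    {"offset":[-0.0187,0.039,0],"spin":0},
    {"offset":[-0.0187,0.039,0],"spin":0},
    {"offset":[-0.0187,0.039,0],"spin":0},
  ],
)

```text
time_s: 4.68
ee_pos: [479.0, -330.5, 173.0]
ee_rot: [-179.9, 0.1, 19.0]
force: [-0.2, 0.0, -0.9]
gripper_width: 56.2
gripper_force: 15.0
```

Call:
arm_command(
  motion=[
    {"offset":[0,0,0],"spin":0},
    {"offset":[0,0,0.04],"spin":0},
    {"offset":[0,0,0.04],"spin":0},
    {"offset":[0,0,0.04],"spin":0},
    {"offset":[0,0,0],"spin":0},
  ],
)

```text
time_s: 5.3
ee_pos: [477.4, -326.8, 51.3]
ee_rot: [-179.5, 0.3, 19.1]
force: [-0.0, 0.4, -0.6]
gripper_width: 56.2
gripper_force: 15.0
```

Run:
```python
from h import *
im,d=env.grab_frame("side");im2,d2=env.grab_frame("top")
np.save("side1.npy",d);np.save("top1.npy",d2);cv2.imwrite("pics/side1.png",im);cv2.imwrite("pics/top1.png",im2)
print(env.state()["ee_pos"],env.state()["force"],env.state()["gripper_width"])
cv2.imwrite("pics/v4.png",cv2.resize(np.hstack([im[120:240,220:380],im2[150:270,260:420]]),(800,300),interpolation=cv2.INTER_CUBIC))
```

```text
[ 480.35075016 -329.13464526   55.21407615] [-0.08941566  0.16548744 -0.90566052] 56.66534127226841
```

View pics/v4.png

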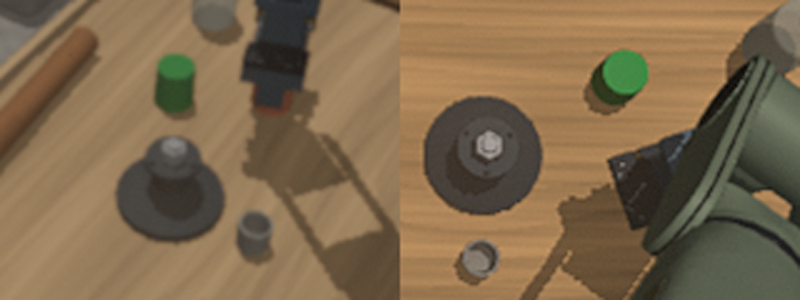

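The cup hangs in the gripper at crop (275,100), and the bare nut shows at (173,148) in the side view and (488,145) in the top view. Lowering the cup.

Call:
arm_command(
  motion=[
    {"offset":[0,0,0.01],"spin":0},
    {"offset":[0,0,0.008],"spin":0},
    {"offset":[0,0,0.001],"spin":0},
    {"offset":[0,0,0.001],"spin":0},
    {"offset":[0,0,0],"spin":0},
  ],
)

```text
time_s: 6.02
ee_pos: [480.0, -329.5, 35.5]
ee_rot: [-180.0, -0.0, 19.0]
force: [-1.8, 1.2, 3.6]
gripper_width: 56.2
gripper_force: 15.0
```

Run:
```python
from h import *
print(env.state()["ee_pos"],env.state()["force"])
for c in("top","side"):
    P=cloud(c,np.load(c+"1.npy")); f=P.reshape(-1,3)
    def sel(x,y,r,z0,z1): return f[(np.hypot(f[:,0]-x,f[:,1]-y)<r)&(f[:,2]>z0)&(f[:,2]<z1)]
    fl=sel(505,-116,50,70,90); nt=sel(505,-116,40,93,115)
    for n,q in(("flange",fl),("nut",nt)):
        (cx,cy),r=cv2.minEnclosingCircle(q[:,:2].astype(np.float32))
        print(c,n,len(q),"bbox ctr",np.round((q.min(0)+q.max(0))/2,1),"span",np.round(np.ptp(q,axis=0),1),"circ",round(cx,1),round(cy,1),round(r,1),"medz",np.round(np.median(q[:,2]),1))
    # nut hexagon in the picture: bright pixels, project onto z
    im=cv2.imread(f"pics/{c}1.png")
    print(c,[(np.round(b["location"],1).tolist(),round(b["score"],2),np.round(at_z(c,b["location"],80),1)) for b in env.pinpoint(c,"nut_seat")][:2])
a=cv2.imread("pics/top1.png")[185:230,270:330];b=cv2.imread("pics/side1.png")[160:205,260:320]
cv2.imwrite("pics/v5.png",cv2.resize(np.hstack([a,b]),(800,300),interpolation=cv2.INTER_CUBIC))
```

```text
[ 479.96747898 -329.48425861   35.5334218 ] [-1.79041283  1.20452188  3.61136858]
top flange 384 bbox ctr [ 506.3 -115.6   81.2] span [66.  65.5 17.1] circ 506.4 -116.4 34.2 medz 79.5
top nut 105 bbox ctr [ 505.7 -116.5   99.6] span [29.6 27.1 12.3] circ 505.5 -115.8 15.5 medz 98.4
top [([293.0, 208.3], 0.67, array([ 505.2, -112.6,   80. ]))]
side flange 270 bbox ctr [ 504.7 -119.8   80.7] span [67.3 69.  18.1] circ 504.9 -119.6 34.8 medz 81.5
side nut 73 bbox ctr [ 505.1 -118.6  100.7] span [34.3 26.7 14.7] circ 505.1 -119.9 17.4 medz 99.5
side [([288.4, 180.9], 0.73, array([ 510.1, -123.5,   80. ]))]
```

View pics/v5.png

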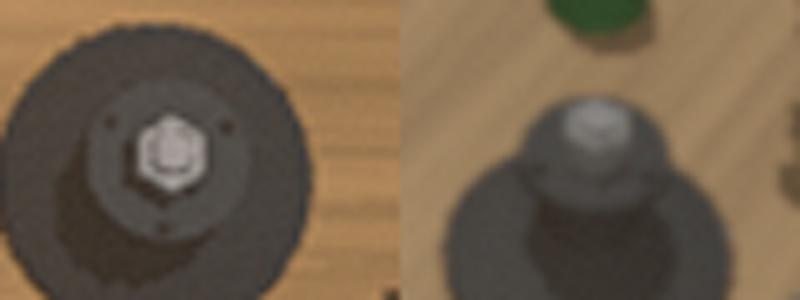

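Contact came at TCP z 35.5, matching the 80 mm drop from the flange, so the cup is on the bench. The nut's corners point up and down in the top crop, at (171,112) and (172,193). Releasing and leaving.

Call:
arm_command(
  motion=[
    {"offset":[0,0,0],"spin":0},
    {"offset":[0,0,0],"spin":0},
    {"offset":[0,0,0],"spin":0},
    {"offset":[0,0,0],"spin":0},
  ],
  jaw=0.0912,
)

```text
time_s: 6.62
ee_pos: [480.1, -329.7, 34.8]
ee_rot: [180.0, -0.0, 19.0]
force: [-0.3, -0.9, 0.4]
gripper_width: 90.2
gripper_force: 0.0
```

Call:
arm_command(
  motion=[
    {"offset":[0,0,-0.03],"spin":0},
    {"offset":[0,0,-0.05],"spin":0},
    {"offset":[0,0,-0.04],"spin":0},
  ],
)

```text
time_s: 7.0
ee_pos: [480.3, -329.8, 156.7]
ee_rot: [179.9, -0.0, 19.0]
force: [-0.1, -0.2, -0.6]
gripper_width: 91.2
gripper_force: 0.0
```

Call:
arm_command(
  motion=[
    {"offset":[0.0126,-0.0434,0],"spin":0},
    {"offset":[0.0126,-0.0434,0],"spin":0},
    {"offset":[0.0126,-0.0434,0],"spin":0},
    {"offset":[0.0126,-0.0434,0],"spin":0},
    {"offset":[0.0126,-0.0434,0],"spin":0},
  ],
)

```text
time_s: 7.62
ee_pos: [468.8, -102.6, 155.0]
ee_rot: [180.0, -0.0, 19.0]
force: [-0.1, 0.5, -0.2]
gripper_width: 91.3
gripper_force: 0.0
```

Call:
arm_command(
  motion=[
    {"offset":[0.0126,-0.0434,0],"spin":0},
    {"offset":[0.0126,-0.0434,0],"spin":0},
    {"offset":[0.0126,-0.0434,0],"spin":0},
    {"offset":[0.0126,-0.0434,0],"spin":0},
    {"offset":[0.0126,-0.0434,0],"spin":0},
  ],
)

```text
time_s: 8.25
ee_pos: [457.7, 123.2, 155.1]
ee_rot: [180.0, -0.0, 19.0]
force: [0.5, 0.0, -0.5]
gripper_width: 91.1
gripper_force: 0.0
```

Call:
arm_command(
  motion=[
    {"offset":[0,0,0],"spin":-0.143},
    {"offset":[0,0,0],"spin":-0.143},
    {"offset":[0,0,0],"spin":-0.143},
    {"offset":[0,0,0],"spin":-0.143},
    {"offset":[0,0,0],"spin":-0.143},
  ],
)

```text
time_s: 8.88
ee_pos: [457.8, 121.8, 154.9]
ee_rot: [180.0, 0.0, 60.2]
force: [0.2, -0.9, 0.0]
gripper_width: 91.6
gripper_force: 0.0
```

Run:
```python
from h import *
print(env.state()["ee_pos"],env.state()["ee_rot"])
for c in("top","side"):
    im,d=env.grab_frame(c);np.save(c+"2.npy",d);cv2.imwrite(f"pics/{c}2.png",im)
    f=cloud(c,d).reshape(-1,3)
    def sel(x,y,r,z0,z1): return f[(np.hypot(f[:,0]-x,f[:,1]-y)<r)&(f[:,2]>z0)&(f[:,2]<z1)]
    q=sel(480,-330,60,52,75)
    if len(q)>5: print(c,"cup",len(q),np.round((q.min(0)+q.max(0))/2,1),np.round(np.ptp(q,axis=0),1),cv2.minEnclosingCircle(q[:,:2].astype(np.float32)))
# nut yaw, top view
from scipy.optimize import minimize
im=cv2.cvtColor(cv2.imread("pics/top1.png"),cv2.COLOR_BGR2GRAY).astype(float)
v,u=np.mgrid[190:220,280:308]; g=im[190:220,280:308]
W=np.array([at_z("top",(a,b),95)[:2] for a,b in zip(u.ravel(),v.ravel())]).T; g=g.ravel()
def hexm(p,af,soft=1.0):
    cx,cy,a=p; t=a+np.arange(6)*np.pi/3
    d=np.max([(W[0]-cx)*np.cos(k)+(W[1]-cy)*np.sin(k) for k in t],0)
    return 1/(1+np.exp((d-af/2)/soft))
m=np.hypot(W[0]-505.5,W[1]+116)<25
def cost(p):
    h=hexm(p,30); A=np.c_[h,np.ones_like(h)][m]; x,r,*_=np.linalg.lstsq(A,g[m],rcond=None); return ((A@x-g[m])**2).mean()
for a0 in range(0,60,6):
    r=min((minimize(cost,[505.5+dx,-116,np.radians(a0)],method="Nelder-Mead") for dx in(-1,1)),key=lambda r:r.fun)
    print(a0,np.round(r.x[:2],1),round(np.degrees(r.x[2])%60,1),round(r.fun,1), round(cost([*r.x[:2],np.radians(a0)]),1))
```

```text
[457.77266945 121.75625619 154.89591591] [1.79992483e+02 2.13550480e-03 6.02497793e+01]
top cup 286 [ 480.4 -326.2   60.7] [49.5 50.6 16.1] ((480.2393798828125, -326.2726135253906), 25.938121795654297)
side cup 120 [ 476.7 -328.9   59.6] [45.8 47.5 14.4] ((477.7838439941406, -330.6138916015625), 26.04388427734375)
0 [ 506.1 -118. ] 1.3 297.7 298.4
6 [ 506.3 -117.8] 6.8 295.9 296.2
12 [ 506.  -117.9] 31.3 250.1 284.1
18 [ 506.  -117.9] 31.3 250.1 273.1
24 [ 506.  -117.9] 31.3 250.1 259.3
30 [ 506.  -117.9] 31.3 250.1 250.7
36 [ 506.2 -117.9] 36.4 255.5 255.6
42 [ 506.  -117.9] 31.3 250.1 264.4
48 [ 506.  -117.9] 31.3 250.1 282.4
54 [ 506.  -117.9] 31.3 250.1 296.3
```

Call:
arm_command(
  motion=[
    {"offset":[-0.001,0,0.04],"spin":0},
    {"offset":[0,0,0.03],"spin":0},
    {"offset":[0,0,0.019],"spin":0},
    {"offset":[0,0,0],"spin":0},
  ],
)

```text
time_s: 9.48
ee_pos: [456.3, 120.6, 64.8]
ee_rot: [-179.9, 0.1, 59.9]
force: [0.0, -0.2, 0.7]
gripper_width: 91.4
gripper_force: 0.0
```

Call:
arm_command(
  motion=[
    {"offset":[0,0,0],"spin":0},
    {"offset":[0,0,0],"spin":0},
    {"offset":[0,0,0],"spin":0},
    {"offset":[0,0,0],"spin":0},
    {"offset":[0,0,0],"spin":0},
  ],
  jaw=0.01,
  newtons=30,
)

```text
time_s: 10.1
ee_pos: [457.4, 120.9, 66.1]
ee_rot: [180.0, -0.0, 60.0]
force: [0.3, 0.0, -0.2]
gripper_width: 44.2
gripper_force: 0.0
```

Call:
arm_command(
  motion=[
    {"offset":[0,0,0],"spin":0},
    {"offset":[0,0,0],"spin":0},
    {"offset":[0,0,0],"spin":0},
  ],
)

```text
time_s: 10.48
ee_pos: [457.2, 120.8, 65.9]
ee_rot: [-180.0, 0.0, 60.0]
force: [-0.7, -1.2, -0.5]
gripper_width: 21.9
gripper_force: 30.0
```

Call:
arm_command(
  motion=[
    {"offset":[0,0,-0.02],"spin":0},
    {"offset":[0,0,-0.05],"spin":0},
    {"offset":[0,0,-0.045],"spin":0},
    {"offset":[0,0,0],"spin":0},
  ],
)

```text
time_s: 10.98
ee_pos: [459.4, 121.4, 183.9]
ee_rot: [179.7, -0.3, 60.0]
force: [0.8, -0.6, -2.7]
gripper_width: 22.1
gripper_force: 30.0
```

Call:
arm_command(
  motion=[
    {"offset":[-0.0368,0.0323,0],"spin":0},
    {"offset":[-0.0368,0.0323,0],"spin":0},
    {"offset":[-0.0368,0.0323,0],"spin":0},
    {"offset":[-0.0368,0.0323,0],"spin":0},
    {"offset":[-0.0368,0.0323,0],"spin":0},
  ],
)

```text
time_s: 11.6
ee_pos: [504.0, -120.5, 178.8]
ee_rot: [-179.8, 0.1, 60.0]
force: [1.1, 0.2, -2.2]
gripper_width: 21.7
gripper_force: 30.0
```

Call:
arm_command(
  motion=[
    {"offset":[0,0,0],"spin":-0.023},
    {"offset":[0,0,0],"spin":0},
    {"offset":[0,0,0],"spin":0},
  ],
)

```text
time_s: 11.98
ee_pos: [504.4, -118.1, 180.2]
ee_rot: [-179.9, 0.0, 61.4]
force: [0.3, -0.1, -2.2]
gripper_width: 21.9
gripper_force: 30.0
```

Run:
```python
from h import *
s=env.state();print(s["ee_pos"],s["ee_rot"],s["force"])
im,d=env.grab_frame("side");np.save("side3.npy",d);cv2.imwrite("pics/side3.png",im)
f=cloud("side",d).reshape(-1,3)
q=f[(np.hypot(f[:,0]-505,f[:,1]+119)<40)&(f[:,2]>118)&(f[:,2]<160)]
print(len(q),np.round(q.min(0),1),np.round(q.max(0),1))
# circle of radius 22 fit to the visible side
from scipy.optimize import least_squares
q=q[q[:,2]<150]
r=least_squares(lambda p:np.hypot(q[:,0]-p[0],q[:,1]-p[1])-22,[505,-119],loss="soft_l1");print("body axis",r.x)
f0=cloud("side",np.load("side1.npy")).reshape(-1,3)
q=f0[(np.hypot(f0[:,0]-505,f0[:,1]+119)<45)&(f0[:,2]>74)&(f0[:,2]<86)]
print("flange",(q.min(0)+q.max(0))/2)
a=im[130:230,230:350];cv2.imwrite("pics/v6.png",cv2.resize(a,(720,600),interpolation=cv2.INTER_CUBIC))
```

```text
[ 504.38673627 -118.05862434  180.19070383] [-1.79892343e+02  1.46984309e-02  6.13587725e+01] [ 0.31222651 -0.09712207 -2.15039393]
156 [ 482.7 -128.5  118.4] [519.8 -96.  159.9]
body axis [ 505.39853263 -119.40267561]
flange [ 504.66450174 -119.84941473   79.79624841]
```

View pics/v6.png

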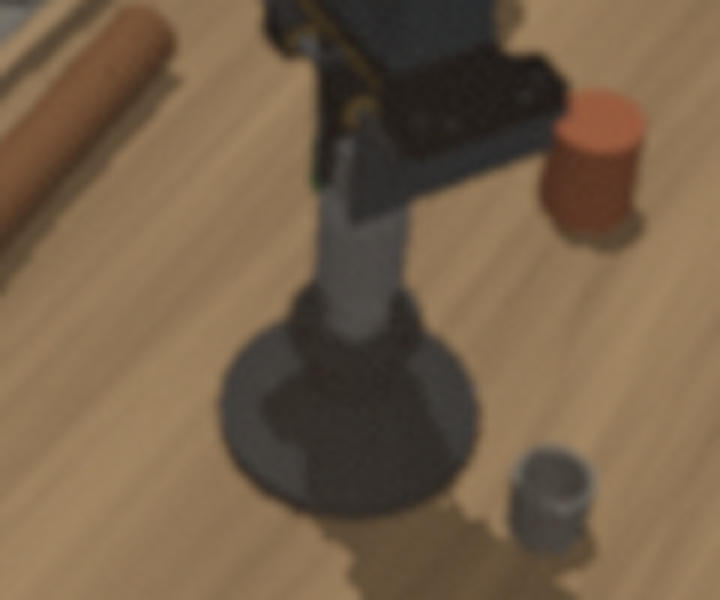

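The socket hangs straight over the wheel (crop (365,260)), 0.7 mm off the flange axis. The cup stands upright at (595,160). Lowering to feel for the nut.

Call:
arm_command(
  motion=[
    {"offset":[-0.0005,0.0,0.012],"spin":0},
    {"offset":[0,0,0.003],"spin":0},
    {"offset":[0,0,0.001],"spin":0},
    {"offset":[0,0,0.001],"spin":0},
    {"offset":[0,0,0],"spin":0},
  ],
)

```text
time_s: 12.65
ee_pos: [504.9, -119.7, 164.1]
ee_rot: [180.0, 0.0, 61.3]
force: [0.1, -0.3, -2.5]
gripper_width: 21.8
gripper_force: 30.0
```

Call:
arm_command(
  motion=[
    {"offset":[0,0,0.001],"spin":0},
    {"offset":[0,0,0.001],"spin":0},
    {"offset":[0,0,0.001],"spin":0},
    {"offset":[0,0,0.001],"spin":0},
    {"offset":[0,0,0],"spin":0},
  ],
)

```text
time_s: 13.28
ee_pos: [504.8, -119.6, 159.8]
ee_rot: [-180.0, 0.0, 61.3]
force: [-0.1, -0.5, -2.6]
gripper_width: 22.1
gripper_force: 30.0
```

Call:
arm_command(
  motion=[
    {"offset":[0,0,0.001],"spin":0},
    {"offset":[0,0,0.001],"spin":0},
    {"offset":[0,0,0.001],"spin":0},
    {"offset":[0,0,0],"spin":0},
  ],
)

```text
time_s: 13.78
ee_pos: [504.8, -119.7, 156.8]
ee_rot: [-180.0, 0.0, 61.3]
force: [-0.0, 0.1, -2.9]
gripper_width: 22.0
gripper_force: 30.0
```

Call:
arm_command(
  motion=[
    {"offset":[0,0,0.002],"spin":0},
    {"offset":[0,0,0.002],"spin":0},
    {"offset":[0,0,0.002],"spin":0},
    {"offset":[0,0,0.002],"spin":0},
    {"offset":[0,0,0],"spin":0},
  ],
)

```text
time_s: 14.4
ee_pos: [504.7, -119.6, 148.7]
ee_rot: [-180.0, 0.0, 61.3]
force: [0.4, -0.5, -2.8]
gripper_width: 22.0
gripper_force: 30.0
```

Call:
arm_command(
  motion=[
    {"offset":[0,0,0.001],"spin":0},
    {"offset":[0,0,0.001],"spin":0},
    {"offset":[0,0,0.0005],"spin":0},
    {"offset":[0,0,0],"spin":0},
    {"offset":[0,0,0],"spin":0},
  ],
)

```text
time_s: 15.02
ee_pos: [504.9, -119.7, 146.5]
ee_rot: [180.0, 0.0, 61.3]
force: [-0.7, 0.4, -2.4]
gripper_width: 21.9
gripper_force: 30.0
```

Run:
```python
from h import *
s=env.state();print(s["ee_pos"],s["ee_rot"],s["force"],s["gripper_force"])
for c in("side","top"):
    im,d=env.grab_frame(c);cv2.imwrite(f"pics/{c}4.png",im)
    f=cloud(c,d).reshape(-1,3)
    print(c,[(n,np.round(np.percentile(f[np.hypot(f[:,0]-x,f[:,1]-y)<25][:,2],97),1)) for n,x,y in(("B",607,196),("C",480,259),("cup",480,-329))])
a=cv2.imread("pics/side4.png")[130:230,230:350];cv2.imwrite("pics/v7.png",cv2.resize(a,(720,600),interpolation=cv2.INTER_CUBIC))
```

```text
[ 504.8736499  -119.68238886  146.46533131] [1.79992423e+02 1.48867255e-03 6.12939941e+01] [-0.72598464  0.44364763 -2.36775638] 29.98003900051117
side [('B', np.float64(82.6)), ('C', np.float64(81.9)), ('cup', np.float64(65.7))]
top [('B', np.float64(82.3)), ('C', np.float64(81.4)), ('cup', np.float64(65.9))]
```

View pics/v7.png

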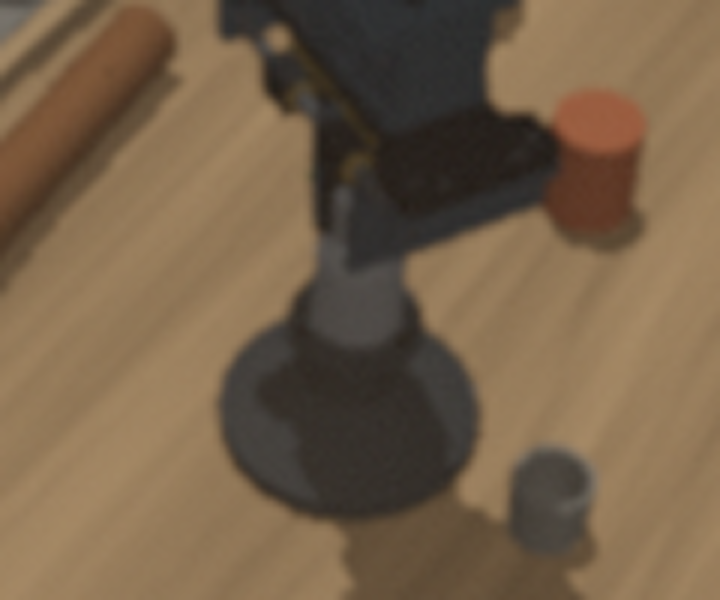

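The socket has dropped over the nut: its rim is at crop (360,335), near the flange, with no resistance on the way. Going the last half millimetre to touch.

Call:
arm_command(
  motion=[
    {"offset":[0,0,0.0005],"spin":0},
    {"offset":[0,0,0.0003],"spin":0},
    {"offset":[0,0,0],"spin":0},
    {"offset":[0,0,0],"spin":0},
  ],
)

```text
time_s: 15.62
ee_pos: [505.0, -119.7, 145.9]
ee_rot: [180.0, -0.0, 61.3]
force: [-0.3, 1.0, 0.6]
gripper_width: 21.8
gripper_force: 30.0
```

Call:
arm_command(
  motion=[
    {"offset":[0,0,0.0003],"spin":0},
    {"offset":[0,0,0],"spin":0},
    {"offset":[0,0,0],"spin":0},
    {"offset":[0,0,0],"spin":0},
  ],
)

```text
time_s: 16.12
ee_pos: [505.0, -119.7, 145.7]
ee_rot: [180.0, -0.0, 61.3]
force: [-1.5, -0.4, 5.0]
gripper_width: 21.7
gripper_force: 30.0
```

Run:
```python
from workcell import env
s=env.state();print(s["ee_pos"],s["ee_rot"],s["force"],s["gripper_force"]);print(env.job_done())
```

```text
[ 504.98241209 -119.70459238  145.70410306] [ 1.79967680e+02 -6.89140017e-03  6.12925384e+01] [-1.45073412 -0.3924536   4.99775225] 29.988500475883484
the job is handed in; nothing more can be done
None
```

I handed the job in at 16.1 s with the first socket I tried fully seated on the nut and held at 30 N; the cup stands mouth down on the bench clear of the wheel, and the other two sockets and the bystanders were never touched (no verdict came back).

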